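Refit the return spring on the classroom stamping press

TASK

Put the loose return spring back over the bare left post of the green stamping press, cap upwards. Its inward-bent tail catches on the post's two brass collars: press only lightly and twist until the tail finds each collar's notch, never force it, and leave the spring fully home on the base and let go of, with the bottle, paperweight and brush rest where they were.

Things in the scene. Friction and masses are not known exactly. Their poses are not given: they have to be found in the camera images.
- spring_grip (a point): Centre of the spring's dark steel square cap (50 x 50 x 20 mm, 38 mm hole through it), where to hold it: 10 mm below its top, 54 mm above the spring's foot. The spring, about 340 g, 64 mm tall, stands upright on the desk. z: its axis, up. x: towards the side of the tail, marked by a yellow stripe on the cap's top and side; the cap's sides are square to x and y.
- spring_foot (a point): Centre of the lowest coil (46 mm outside, 38 mm inside), at its underside; axes as spring_grip. Here the wire ends in a straight tail along x, 4 x 4 mm, bent inwards to 12 mm from the axis, its underside level with this point. Under the held cap the coils give up to 16 mm axially (3 N to start, then 0.4 N per mm, solid at 9 N), not in twist.
- post_seat (a point): Foot of the bare post: on its axis, at the top face of the press's base, 20 mm above the desk. z up, x towards the far edge of the press, y away from the other post. The post is a 16 mm rod, 78 mm tall above this point, tapered at the tip, with two fixed brass collars.
- post_tip (a point): Tip of the bare post, on its axis, 78 mm above post_seat. Same axes.
- collar_upper (a point): Centre of the top face of the upper collar, 60 mm above post_seat, same axes (they do not turn with the notch). 34 mm across, 8 mm thick, one notch right through, 5.6 mm wide, cut in to the rod, for the spring's tail. Seen from above the notch lies somewhere between 0.1 and 1.1 rad anticlockwise of the x axis; how far is not told.
- collar_lower (a point): The same for the lower collar, an equal one, its top face 30 mm above post_seat. Its notch lies somewhere between 0.1 and 1.1 rad clockwise of the x axis, seen from above; how far is not told.
- press: Stamping press without its head, fixed: green base 120 (x) x 230 (y) x 20 mm, in its middle an 80 x 64 mm steel bed, 8 mm high, and two posts 70 mm either side of the centre: the bare one at +y (the robot's left), and at -y one that carries its spring and cap (cap top 84 mm, post 98 mm above the desk). Origin: centre of the underside, z up.
- ink_bottle_mid (a point): Middle of the black ink bottle with red cap, 44 mm across, 100 mm tall, standing on the desk; a bystander. 50 mm above its foot.
- paperweight_mid (a point): Middle of the teal paperweight bar, 25 x 200 x 12 mm, lying on the writing felt; a bystander.
- brush_rest_mid (a point): Middle of the small wooden rest (20 x 130 x 20 mm) carrying a brush (235 mm long along x, from -90 to +145 mm, 24 mm high); a bystander.

How it is judged:
By the outcome, as a careful person would: the job done as asked, in the order asked, and still so for the second after the job is handed in, with the robot touching nothing.
It also fails if it takes over 70 s, if anything falls off the work surface, if the arm or the gripper's body presses on something with over 40 N, if the wrist force passes 120 N, or if a joint passes its speed limit or range.

ROBOT

A 7-joint arm with a two-finger parallel gripper is mounted at the origin on the work surface. World frame = base frame: x ahead of the robot, y to its left, z up, the work surface at z = 0. Lengths are in m, angles in rad, forces in N, time in s.
With the tool pointing down it reaches from about 0.35 to 0.9 m from the base axis. Payload 19.9 kg.
Tool frame: the origin (TCP) lies midway between the tips of the shut fingers; the grasp point (between the pads) lies behind it (r.grip_depth is the z of the grasp point in the tool frame, in m); z points along the fingers, y is the line along which they close (so a half turn about z gives the same grasp; the last joint's range is limited). The gripper opens to 85 mm and grips with 20 to 120 N. Pads are 22 mm wide; open, the fingers measure 114 mm over their backs; the gripper's body (76 mm by 85 mm) begins 54 mm behind the grasp point. The pads swing forward as they close: fully open they stand 13 mm farther back than shut.
Start: joints at [-1.264, 0.417, -0.01, 1.614, 0.005, 1.111, -0.053], TCP at [0.213, 0.588, 0.231] pointing down, gripper open.
Joint ranges: [-2.81, 2.81], [-0.39, 2.02], [-1.27, 1.25], [0.06, 2.57], [-1.19, 4.33], [0.19, 2], [-2.82, 2.82]. Speed limits (rad/s): [1.89, 1.89, 2.39, 2.39, 3.01, 3.01, 3.01].

INTERFACE

Orientations are given as a unit quaternion [x, y, z, w].
In Python, from workcell import telemetry, imaging, ticket, finder, r gives the robot as it stands. The module is installed in compiled form; this text tells all that it offers.
- The arm moves only by the tool servo_tool, never from a script. Its arguments are lists of equal length, an entry for each row: "rot": the turn, a rotation vector about the tool's x, y, z each as a share of 45 degrees, from -1 to 1, a list of three; "travel": the shift along the tool's x, y, z each as a share of 0.5 m, from -1 to 1, a list of three; "claw": the gripper's target within -1 to 1 (fully open at 1, half-way at 0, shut at -1). A call has exactly 8 rows; each row is the pose to reach, as a shift and turn from the pose commanded when the call began, along the tool's axes at that moment; what a row does not reach only later rows make up. A row lasts 1/10 s, in which the tool goes at most 50 mm and 8.59 degrees, less where a joint would pass 70% of its speed; a pose out of reach is approached as far as the arm can. A call with a number of a shift or a turn outside -1 to 1 is refused whole. A call with a gripper value outside its range is refused whole. The fingers move at their own pace and stop on an object; "force" is the grip in N (left out, the last holds). Time passes only in rows, so rows that repeat a pose let the fingers close, or fill a call up. It gives the time, the measured TCP pose, the force, the opening and the grip force at its end, in the units of the state.
- telemetry.sense(): the state, without advancing time (a new reading comes with each control period).
- imaging.grab_frame(name): name is "scene" or "top"; returns the picture (400x640x3 uint8, red, green, blue); there is no depth.
- imaging.get_calibration(name): a dict with "camera_matrix" (3x3 intrinsics, pixels), "eye" and "orientation" of the camera in the world. Camera axes: x right, y up, looking along -z (the intrinsics and any distortion apply to the point x, -y, -z); pixel columns grow to the right and rows downward; lengths in m; the calibration is good to about 2 mm. A picture is of the moment at which its call begins. get_calibration takes no time and is no camera call.
- ticket.job_done(): hands the job in; it is judged then, once.
Trained networks look in the newest picture that a camera, given by its name, has taken for a name from the list of things; names that differ only in an ending like _2 or _b are one class to them, and where a whole thing is asked for, a point or a joint stands for the part that bears it (a point fixed in the world has none). Each returns a list of dicts, best first, with "confidence" (0 to 1); they miss things now and then, are a little off and sometimes report something else, mostly with a low value. They report only what shows in the picture. A call takes as long as a camera call.
- finder.recognise(camera, query): "at" ([x, y, z] in m, in world coordinates, good to about 4 mm: the middle of the surface that is visible of it).
- finder.masks_of(camera, query): "region" (400x640 bool, what is visible of it).
The state is a dict: "time": time; "joints": joint angles; "qd": joint speeds; "joint_torque": joint torques, N m; "ee_pos": TCP position; "eef_rot": TCP orientation; "wrist_force": force on the tool from outside, world axes, zero at the start; "moment": the same for the moment, N m; "opening": finger opening in m; "gripper_force": force on a finger pad.
Only numpy, scipy, OpenCV 4.12 (cv2) and the standard library are available. Lean on these libraries where they do the work, as an engineer would, in place of code of your own. Each camera call takes 0.05 s, during which the arm holds its last target. There are 200 camera calls.

## Working session

There is one attempt and no reset: what is moved stays moved. The work goes in short steps, Python scripts to look and compute and a tool call to move; the robot and the scene stay as the last step left them, time stands still between calls to the robot, and variables do not carry over. Pictures are saved under pics/ and viewed, at most 10 in all, crops included, and the job is handed in when it is done.

Besides the shell and the picture viewer there is one more tool, called after ">>>" in YAML: its name, and indented under it one key for each argument. servo_tool: Moves the arm, as the interface text tells. Shift numbers are shares of 0.5 m and turn numbers shares of 45 degrees, none past 1 either way. Its arguments: {"type":"object","properties":{"rot":{"type":"array","items":{"type":"array","items":{"type":"number"}}},"travel":{"type":"array","items":{"type":"array","items":{"type":"number"}}},"claw":{"type":"array","items":{"type":"number"}},"force":{"type":"number"}},"required":["rot","travel","claw"]}

```bash
mkdir -p pics; cat > h.py <<'E'
import numpy as np, cv2
from workcell import telemetry, imaging, ticket, finder, r
from scipy.spatial.transform import Rotation as R
def cal(n):
    c=imaging.get_calibration(n); return np.array(c["camera_matrix"]),np.array(c["eye"]),c
def rot(c):
    o=np.array(c["orientation"]); return R.from_quat(o).as_matrix() if o.size==4 else o.reshape(3,3)
def ray(n,u,v):
    K,e,c=cal(n); p=np.linalg.solve(K,[u,v,1.]); d=rot(c)@np.array([p[0],-p[1],-p[2]]); return e,d/np.linalg.norm(d)
def atz(n,u,v,z):
    e,d=ray(n,u,v); return e+d*(z-e[2])/d[2]
def proj(n,P):
    K,e,c=cal(n); q=rot(c).T@(np.array(P)-e); q=K@np.array([q[0],-q[1],-q[2]]); return q[:2]/q[2]
def tri(n1,p1,n2,p2):
    e1,d1=ray(n1,*p1);e2,d2=ray(n2,*p2)
    s=np.linalg.lstsq(np.c_[d1,-d2],e2-e1,rcond=None)[0]
    return (e1+d1*s[0]+e2+d2*s[1])/2, np.linalg.norm(e1+d1*s[0]-e2-d2*s[1])
def snap(n,f,crop=None,s=1):
    im=imaging.grab_frame(n)
    cv2.imwrite('pics/'+f+'_raw.png',im[:,:,::-1])
    if crop: x0,y0,x1,y1=crop; im=im[y0:y1,x0:x1]
    im=cv2.resize(im,None,fx=s,fy=s,interpolation=cv2.INTER_CUBIC)
    cv2.imwrite('pics/'+f+'.png',im[:,:,::-1]); return im
E
python3 - <<'E'
from h import *
np.set_printoptions(precision=4,suppress=True)
for n in("scene","top"):
    snap(n,n+"0"); c=imaging.get_calibration(n); print(n,c)
    for q in("spring_grip","post_tip","collar_upper","collar_lower","press","post_seat","ink_bottle_mid","paperweight_mid","brush_rest_mid"):
        print(q,[(np.round(d["at"],4),round(d["confidence"],2)) for d in finder.recognise(n,q)[:3]])
print(telemetry.sense(), r.grip_depth)
E
```

```text
scene {'camera_matrix': array([[461.534 ,   0.    , 317.1301],
       [  0.    , 461.534 , 191.7504],
       [  0.    ,   0.    ,   1.    ]]), 'eye': array([ 1.0568, -0.2866,  0.7611]), 'orientation': array([0.3272, 0.151 , 0.3853, 0.8495])}
spring_grip [(array([0.6619, 0.1447, 0.0547]), 0.67)]
post_tip [(array([ 0.5705, -0.1985,  0.0202]), 0.69)]
collar_upper [(array([ 0.5733, -0.1991,  0.0213]), 0.78), (array([ 0.76  , -0.0296,  0.0178]), 0.44)]
collar_lower [(array([ 0.5785, -0.1955,  0.0193]), 0.9)]
press [(array([ 0.5755, -0.1998,  0.0238]), 0.93), (array([0.4542, 0.3965, 0.0124]), 0.67)]
post_seat [(array([ 0.5709, -0.1955,  0.0196]), 0.7), (array([0.6622, 0.1444, 0.0513]), 0.29)]
ink_bottle_mid [(array([0.4988, 0.189 , 0.0571]), 0.68)]
paperweight_mid [(array([ 0.761 , -0.029 ,  0.0159]), 0.94), (array([ 0.5723, -0.2027,  0.0205]), 0.31)]
brush_rest_mid [(array([0.4535, 0.3955, 0.011 ]), 0.97)]
top {'camera_matrix': array([[414.559 ,   0.    , 316.4933],
       [  0.    , 414.559 , 197.8344],
       [  0.    ,   0.    ,   1.    ]]), 'eye': array([0.4456, 0.1475, 1.078 ]), 'ori
[... 478 characters left out ...]
78)]
paperweight_mid [(array([ 0.7566, -0.0163,  0.0085]), 0.77)]
brush_rest_mid [(array([0.4556, 0.3961, 0.0159]), 0.93), (array([ 0.5548, -0.1831,  0.0203]), 0.48)]
{'time': 1.0, 'joints': array([-1.2645,  0.4174, -0.0102,  1.6136,  0.0047,  1.1107, -0.053 ]), 'qd': array([ 0.    ,  0.0008, -0.001 , -0.0007,  0.    ,  0.0003, -0.0011]), 'joint_torque': array([ -0.0001, -86.4212,   0.678 , -43.5187,   0.0192,   0.0022,
        -0.    ]), 'ee_pos': array([0.213 , 0.5876, 0.2313]), 'eef_rot': array([ 0.173 ,  0.9849, -0.    ,  0.    ]), 'wrist_force': array([-0.0454, -0.8658, -0.3734]), 'moment': array([ 0.0187, -0.0297,  0.0095]), 'gripper_force': 0.0, 'opening': 0.08523996834029673} -0.0187
```

View pics/scene0.png

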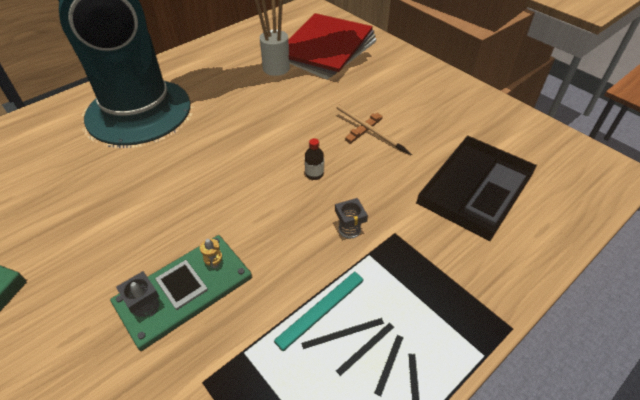

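```bash
python3 - <<'E'
import cv2,numpy as np
a=cv2.imread('pics/top0_raw.png')
# spring/post areas located by projection
from h import *
u=proj('top',[0.663,0.146,0.06]);v=proj('top',[0.56,-0.115,0.06]);w=proj('scene',[0.663,0.146,0.06]);x=proj('scene',[0.56,-0.115,0.06])
print(u,v,w,x)
b=cv2.imread('pics/scene0_raw.png')
def cr(im,p,h=45):
    p=np.round(p).astype(int); print(p-h)
    return cv2.resize(im[max(0,p[1]-33):p[1]+33,max(0,p[0]-h):p[0]+h],(400,293),interpolation=cv2.INTER_CUBIC)
cv2.imwrite('pics/crops.png',np.vstack([np.hstack([cr(a,u),cr(a,v)]),np.hstack([cr(b,w),cr(b,x)])]))
E
```

```text
[302.31303437 175.42517355] [406.74445108 217.31768436] [352.75081673 212.52055401] [211.33850713 252.39443259]
[257 130]
[362 172]
[308 168]
[166 207]
```

View pics/crops.png

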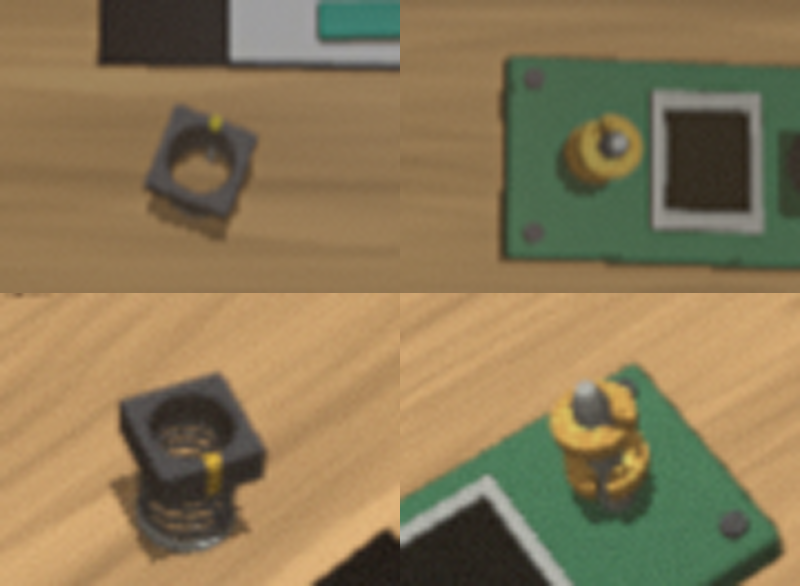

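View pics/top0.png

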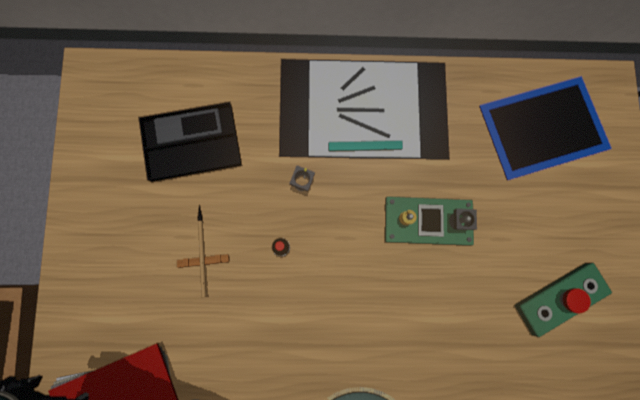

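The top view shows the cap centre at about (302.5,178) with its stripe upward, and the post tip at about (411,216). The scene view shows the cap at about (351,210), the tip at about (207.6,241), and notches in both collars.

```bash
cat >> h.py <<'E'
def warp(im,n,c,z,half,S=300):
    # metric view from above: right=-y, up=+x (image), centred on c
    W=[(c[0]+half,c[1]+half),(c[0]+half,c[1]-half),(c[0]-half,c[1]-half),(c[0]-half,c[1]+half)]
    src=np.float32([proj(n,[x,y,z]) for x,y in W]); dst=np.float32([[0,0],[S,0],[S,S],[0,S]])
    return cv2.warpPerspective(im,cv2.getPerspectiveTransform(src,dst),(S,S),flags=cv2.INTER_CUBIC)
E
python3 - <<'E'
from h import *
np.set_printoptions(precision=4,suppress=True)
cap=tri('top',(302.5,178),'scene',(351.2,210.1)); tip=tri('top',(410.8,216.2),'scene',(207.6,240.8)); col=tri('top',(408.8,217.7),'scene',(209.2,247.1))
print(cap,tip,col)
C=[(178,105),(257,135),(228,215),(147,188)]
P=[atz('top',257+x/4.444,142+y/4.444,.064)[:2] for x,y in C]; print(P, np.mean(P,0))
for i in range(4): d=P[(i+1)%4]-P[i]; print(np.linalg.norm(d),np.degrees(np.arctan2(d[1],d[0])))
# press base corners top z=.02
for x,y in[(508,57),(505,258)]: print(atz('top',362+(x-400)/4.444,184+y/4.444,.02))
a=cv2.imread('pics/top0_raw.png');b=cv2.imread('pics/scene0_raw.png')
t=(tip[0]+col[0])[:2]/2
o=[]
for im,n in((a,'top'),(b,'scene')):
    for z in(.08,.05):
        w=warp(im,n,t,z,.03,290); cv2.circle(w,(145,145),int(.017/.06*290),(255,0,0),1)
        for k in(0,30,60,-30,-60):
            q=np.radians(k); cv2.line(w,(int(145-82*np.sin(q)),int(145-82*np.cos(q))),(int(145-100*np.sin(q)),int(145-100*np.cos(q))),(0,0,255),1)
        o.append(w)
    w=warp(im,n,cap[0][:2],.064,.04,290); cv2.rectangle(w,(54,54),(235,235),(255,0,0),1) if 0 else None; cv2.circle(w,(145,145),3,(255,0,0),-1);o.append(w[:,:218] if 0 else w)
cv2.imwrite('pics/w.png',cv2.resize(np.vstack([np.hstack(o[:3]),np.hstack(o[3:])]),(800,533)))
E
```

```text
(array([0.6568, 0.1463, 0.0615]), np.float64(0.0020344905477573025)) (array([ 0.559 , -0.1155,  0.0953]), np.float64(0.0008072135143712949)) (array([ 0.5577, -0.1157,  0.0749]), np.float64(0.001119635232679))
[array([0.687 , 0.1594]), array([0.6704, 0.1148]), array([0.6244, 0.1307]), array([0.6392, 0.1761])] [0.6553 0.1453]
0.04765408489191638 -110.47438826969274
0.048606030837487345 160.86213107643843
0.04775974719392968 71.97332249052278
0.05064385153431374 -19.261915875120255
[ 0.6176 -0.0732  0.02  ]
[ 0.5003 -0.069   0.02  ]
```

View pics/w.png

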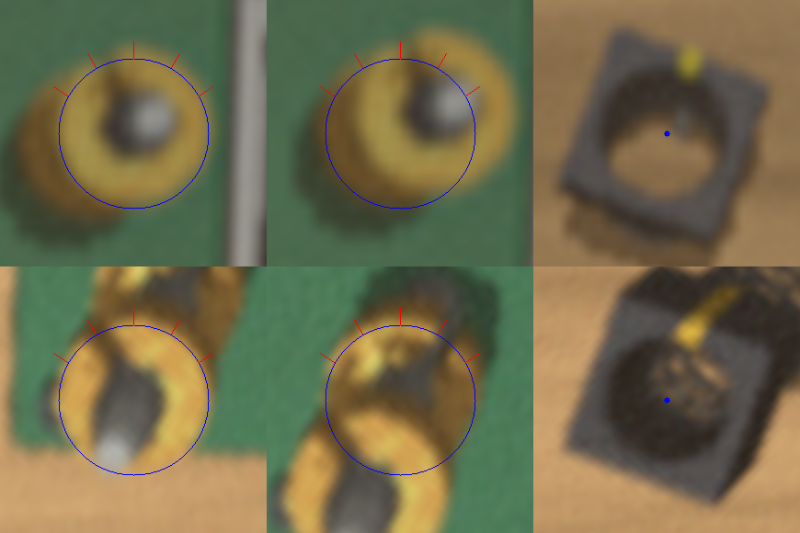

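The rectified views put the spring yaw at about -19°, the upper notch at about +25° and the lower notch at about -30°. I'm starting the approach.

>>> servo_tool:
  rot:
    - [0,0,0]
    - [0,0,0]
    - [0,0,0]
    - [0,0,0]
    - [0,0,0]
    - [0,0,0]
    - [0,0,0]
    - [0,0,0]
  travel:
    - [-0.08,-0.035,0]
    - [-0.16,-0.07,0]
    - [-0.24,-0.105,0]
    - [-0.32,-0.14,0]
    - [-0.4,-0.175,0]
    - [-0.48,-0.21,0]
    - [-0.56,-0.245,0]
    - [-0.6,-0.28,0]
  claw: [1,1,1,1,1,1,1,1]
  force: 30

```text
time: 1.8
ee_pos: [0.45, 0.351, 0.2314]
eef_rot: [0.175, 0.985, -0.0, 0.001]
wrist_force: [0.1, -0.6, 0.0]
opening: 0.0852
gripper_force: 0.0
```

>>> servo_tool:
  rot:
    - [0,0,0]
    - [0,0,0]
    - [0,0,0]
    - [0,0,0]
    - [0,0,0]
    - [0,0,0]
    - [0,0,0]
    - [0,0,0]
  travel:
    - [-0.08,-0.037,0]
    - [-0.16,-0.074,0]
    - [-0.24,-0.11,0]
    - [-0.32,-0.15,0.03]
    - [-0.4,-0.185,0.06]
    - [-0.48,-0.22,0.1]
    - [-0.536,-0.248,0.14]
    - [-0.536,-0.248,0.16]
  claw: [1,1,1,1,1,1,1,1]

```text
time: 2.6
ee_pos: [0.6587, 0.1406, 0.1491]
eef_rot: [0.176, 0.984, -0.001, -0.0]
wrist_force: [-0.1, -0.1, -0.9]
opening: 0.0856
gripper_force: 0.0
```

```bash
cat > go.py <<'E'
from h import *; import sys
# print shift (shares of .5) in tool axes to reach world TCP x y z, and state
np.set_printoptions(precision=4,suppress=True)
s=telemetry.sense(); Rt=R.from_quat(s["eef_rot"]); x=Rt.as_matrix()
print(s["time"],s["ee_pos"],"yx",np.degrees(np.arctan2(x[1,0],x[0,0])),"yy",np.degrees(np.arctan2(x[1,1],x[0,1])),"zdir",x[:,2],s["opening"],s["gripper_force"],s["wrist_force"],s["moment"],"j",s["joints"])
if len(sys.argv)>3: print("shares",Rt.inv().apply(np.array(sys.argv[1:4],float)-s["ee_pos"])/.5)
E
python3 go.py 0.657 0.146 0.035
```

```text
2.6 [0.6587 0.1406 0.1491] yx 159.7537284844782 yy 69.75372080833786 zdir [-0.001  -0.0029 -1.    ] 0.08559741488920504 0.0 [-0.0868 -0.0809 -0.8857] [-0.0104  0.0893 -0.0073] j [-0.4006  0.5906  0.2065  1.5573 -0.1323  1.0092  1.0601]
shares [0.007  0.0096 0.2282]
```

>>> servo_tool:
  rot:
    - [0,0,0]
    - [0,0,0]
    - [0,0,0]
    - [0,0,0]
    - [0,0,0]
    - [0,0,0]
    - [0,0,0]
    - [0,0,0]
  travel:
    - [0.007,0.01,0.06]
    - [0.007,0.01,0.12]
    - [0.007,0.01,0.18]
    - [0.007,0.01,0.235]
    - [0.007,0.01,0.235]
    - [0.007,0.01,0.235]
    - [0.007,0.01,0.235]
    - [0.007,0.01,0.235]
  claw: [1,1,1,1,0.5,0,-0.3,-0.5]
  force: 20

```text
time: 3.4
ee_pos: [0.6562, 0.152, 0.0356]
eef_rot: [0.173, 0.985, 0.001, 0.001]
wrist_force: [-0.5, -0.6, 2.3]
opening: 0.0499
gripper_force: 25.0
```

>>> servo_tool:
  rot:
    - [0,0,0]
    - [0,0,0]
    - [0,0,0]
    - [0,0,0]
    - [0,0,0]
    - [0,0,0]
    - [0,0,0]
    - [0,0,0]
  travel:
    - [0,0,0]
    - [0,0,0]
    - [0,0,0]
    - [0,0,0]
    - [0,0,0]
    - [0,0,0]
    - [0,0,0]
    - [0,0,0]
  claw: [-0.5,-0.5,-0.5,-0.5,1,1,1,1]

```text
time: 4.2
ee_pos: [0.6553, 0.1515, 0.0336]
eef_rot: [0.173, 0.985, -0.0, -0.0]
wrist_force: [-0.1, -0.2, -0.0]
opening: 0.085
gripper_force: 0.0
```

```bash
python3 - <<'E'
from h import *
snap('scene','s1',(310,170,390,240),5); snap('top','t1',(260,140,340,210),5)
a=cv2.imread('pics/s1.png');b=cv2.imread('pics/t1.png');cv2.imwrite('pics/st1.png',np.hstack([a,b]))
E
python3 go.py
```

```text
4.3 [0.6554 0.1516 0.0337] yx 160.07359699115386 yy 70.07359863060513 zdir [-0.0002 -0.0001 -1.    ] 0.0851278692301981 0.0 [ 0.9831  0.109  -0.0582] [-0.0231 -0.021   0.0008] j [-0.3956  0.73    0.1758  1.6142 -0.1613  0.8119  1.0706]
```

View pics/st1.png

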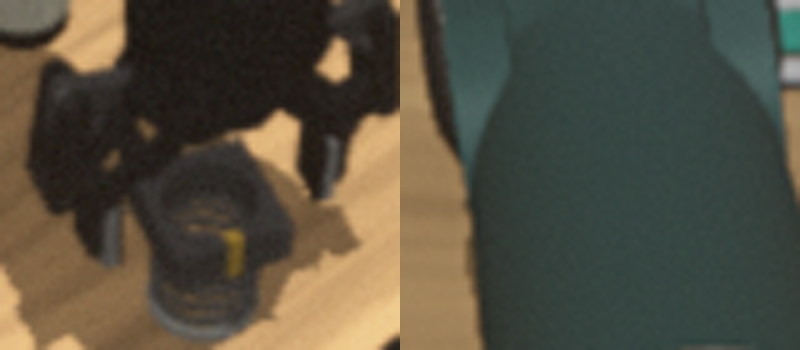

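The scene crop shows the spring upright between the open fingers. It is now centred along the first axis, with the stripe facing the camera. Next I turn 90° and grip across the other pair of faces.

>>> servo_tool:
  rot:
    - [0,0,0.1]
    - [0,0,0.29]
    - [0,0,0.48]
    - [0,0,0.67]
    - [0,0,0.86]
    - [0,0,1]
    - [0,0,1]
    - [0,0,1]
  travel:
    - [0,0,-0.08]
    - [0,0,-0.08]
    - [0,0,-0.08]
    - [0,0,-0.08]
    - [0,0,-0.08]
    - [0,0,-0.08]
    - [0,0,-0.08]
    - [0,0,-0.08]
  claw: [1,1,1,1,1,1,1,1]

```text
time: 5.1
ee_pos: [0.6554, 0.1518, 0.0737]
eef_rot: [0.535, 0.845, -0.0, 0.0]
wrist_force: [1.4, -0.9, -0.4]
opening: 0.0857
gripper_force: 0.0
```

>>> servo_tool:
  rot:
    - [0,0,0.19]
    - [0,0,0.38]
    - [0,0,0.57]
    - [0,0,0.76]
    - [0,0,0.95]
    - [0,0,1]
    - [0,0,1]
    - [0,0,1]
  travel:
    - [0,0,0]
    - [0,0,0]
    - [0,0,0]
    - [0,0,0]
    - [0,0,0]
    - [0,0,0]
    - [0,0,0]
    - [0,0,0]
  claw: [1,1,1,1,1,1,1,1]

```text
time: 5.9
ee_pos: [0.6554, 0.1516, 0.0738]
eef_rot: [0.818, 0.575, -0.0, -0.0]
wrist_force: [-0.2, -0.3, -0.1]
opening: 0.0858
gripper_force: 0.0
```

```bash
python3 go.py .6554 .1516 .0325
```

```text
5.9 [0.6554 0.1516 0.0738] yx 70.26490702134039 yy -19.735093447962026 zdir [-0.0002 -0.     -1.    ] 0.08581559743677093 0.0 [-0.2382 -0.2606 -0.0917] [ 0.0018  0.0443 -0.0063] j [-0.6555  0.7435  0.5646  1.6119 -0.4705  0.9255 -0.2667]
shares [-0.      0.      0.0825]
```

>>> servo_tool:
  rot:
    - [0,0,0]
    - [0,0,0]
    - [0,0,0]
    - [0,0,0]
    - [0,0,0]
    - [0,0,0]
    - [0,0,0]
    - [0,0,0]
  travel:
    - [0,0,0.04]
    - [0,0,0.08]
    - [0,0,0.08]
    - [0,0,0.08]
    - [0,0,0.08]
    - [0,0,0.08]
    - [0,0,0.08]
    - [0,0,0.08]
  claw: [1,1,1,0.2,-0.5,-0.5,-0.5,-0.5]
  force: 50

```text
time: 6.7
ee_pos: [0.656, 0.1517, 0.0345]
eef_rot: [0.819, 0.574, 0.001, 0.0]
wrist_force: [3.1, -0.5, 2.5]
opening: 0.0492
gripper_force: 56.2
```

>>> servo_tool:
  rot:
    - [0,0,0]
    - [0,0,0]
    - [0,0,0]
    - [0,0,0]
    - [0,0,0]
    - [0,0,0]
    - [0,0,0]
    - [0,0,0]
  travel:
    - [0,0,0]
    - [0,0,-0.03]
    - [0,0,-0.1]
    - [0,0,-0.18]
    - [0,0,-0.26]
    - [0,0,-0.32]
    - [0,0,-0.32]
    - [0,0,-0.32]
  claw: [-0.5,-0.5,-0.5,-0.5,-0.5,-0.5,-0.5,-0.5]

```text
time: 7.5
ee_pos: [0.655, 0.1518, 0.1941]
eef_rot: [0.819, 0.574, 0.0, -0.0]
wrist_force: [-0.8, 0.4, -4.0]
opening: 0.0493
gripper_force: 56.2
```

```bash
python3 go.py .559 -.1155 .1933
```

```text
7.5 [0.655  0.1518 0.1941] yx 70.08202557606671 yy -19.91796773712744 zdir [-0.0003  0.0004 -1.    ] 0.049274319955258904 56.17040232522413 [-0.7551  0.4127 -3.9602] [0.0031 0.0205 0.0268] j [-0.7017  0.6115  0.6375  1.5366 -0.3893  1.1232 -0.3284]
shares [-0.5681  0.0016  0.0014]
```

>>> servo_tool:
  rot:
    - [0,0,-0.12]
    - [0,0,-0.25]
    - [0,0,-0.38]
    - [0,0,-0.52]
    - [0,0,-0.66]
    - [0,0,-0.8]
    - [0,0,-0.9]
    - [0,0,-1]
  travel:
    - [-0.06,0,0]
    - [-0.14,0,0]
    - [-0.22,0,0]
    - [-0.3,0,0]
    - [-0.38,0,0]
    - [-0.46,0,0]
    - [-0.53,0,0]
    - [-0.568,0.0016,0]
  claw: [-0.5,-0.5,-0.5,-0.5,-0.5,-0.5,-0.5,-0.5]

```text
time: 8.3
ee_pos: [0.5571, -0.1185, 0.1927]
eef_rot: [0.537, 0.844, -0.001, -0.001]
wrist_force: [0.5, 0.3, -3.6]
opening: 0.0491
gripper_force: 56.1
```

>>> servo_tool:
  rot:
    - [0,0,0]
    - [0,0,0]
    - [0,0,0]
    - [0,0,0]
    - [0,0,0]
    - [0,0,0]
    - [0,0,0]
    - [0,0,0]
  travel:
    - [0,0,0.02]
    - [0,0,0.05]
    - [0,0,0.08]
    - [0,0,0.08]
    - [0,0,0.08]
    - [0,0,0.08]
    - [0,0,0.08]
    - [0,0,0.08]
  claw: [-0.5,-0.5,-0.5,-0.5,-0.5,-0.5,-0.5,-0.5]

```text
time: 9.1
ee_pos: [0.5596, -0.1155, 0.1542]
eef_rot: [0.537, 0.844, 0.0, 0.0]
wrist_force: [-0.1, -0.1, -3.7]
opening: 0.049
gripper_force: 56.0
```

```bash
python3 go.py .559 -.1155 .1533; python3 - <<'E'
from h import *
s=telemetry.sense();p=s["ee_pos"];R_=R.from_quat(s["eef_rot"]).as_matrix()
im=imaging.grab_frame('scene');cv2.imwrite('pics/s2_raw.png',im[:,:,::-1])
yy=R_[:,1]; xx=R_[:,0]
zt=p[2]-.034
print('foot',proj('scene',[*p[:2],zt]),'captop',proj('scene',[*p[:2],zt+.064]))
x0,y0=165,150
c=cv2.resize(im[y0:y0+118,x0:x0+100],None,fx=5,fy=5,interpolation=cv2.INTER_CUBIC)[:,:,::-1].copy()
def P(w): q=(proj('scene',w)-[x0,y0]+.5)*5; return tuple(int(v) for v in q)
cor=[P(p+[0,0,.030]+.025*(a*xx+b*yy)) for a,b in((1,1),(1,-1),(-1,-1),(-1,1))]
cv2.polylines(c,[np.array(cor)],True,(255,0,0),1)
cv2.polylines(c,[np.array([P([p[0]+.023*np.cos(t),p[1]+.023*np.sin(t),zt]) for t in np.linspace(0,6.3,40)])],True,(0,0,255),1)
for z in(.08,.05):cv2.polylines(c,[np.array([P([.559+.017*np.cos(t),-.1155+.017*np.sin(t),z]) for t in np.linspace(0,6.3,40)])],True,(255,255,0),1)
cv2.imwrite('pics/s2.png',c)
E
```

```text
9.1 [ 0.5596 -0.1155  0.1542] yx 115.07921052335058 yy 25.079220461230086 zdir [ 0.0007 -0.     -1.    ] 0.048990823463197025 55.999483591876924 [-0.0875 -0.0618 -3.6996] [-0.006   0.032   0.0373] j [-0.2575  0.4506  0.5209  1.8362 -0.2748  0.9259  0.8246]
shares [ 0.0005 -0.0011  0.0019]
foot [204.93103734 232.49211273] captop [197.71479657 208.7529157 ]
```

View pics/s2.png

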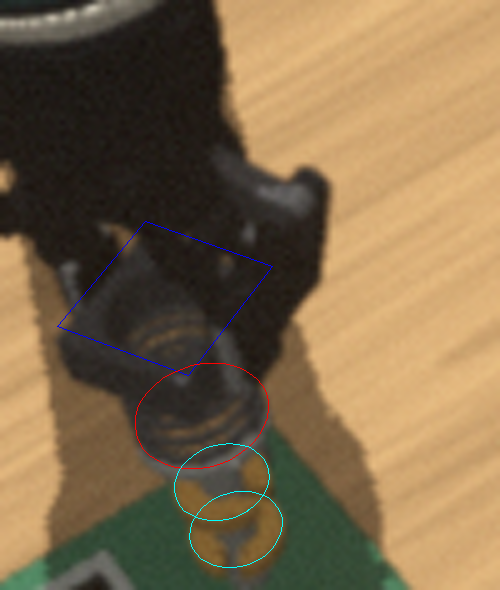

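```bash
cat > ov.py <<'E'
from h import *
def ov(raw,n,x0,y0,w,h,f,circs,gam=1.0):
    im=cv2.imread('pics/'+raw+'_raw.png')
    c=cv2.resize(im[y0:y0+h,x0:x0+w],None,fx=f,fy=f,interpolation=cv2.INTER_CUBIC)
    c=(255*(c/255.)**gam).astype(np.uint8)
    for (x,y,z,r,col) in circs:
        q=np.array([(proj(n,[x+r*np.cos(t),y+r*np.sin(t),z])-[x0,y0]+.5)*f for t in np.linspace(0,6.3,60)])
        cv2.polylines(c,[q.astype(int)],True,col,1)
    return c
E
python3 - <<'E'
from ov import *
B,Y,Rd=(255,80,0),(255,255,0),(0,0,255)
px,py=.559,-.1155
cs=[(px,py,.08,.017,Y),(px,py,.042,.017,Rd),(px,py,.098,.003,Rd)]
a=ov('scene0','scene',185,228,50,42,8,cs); b=ov('top0','top',385,196,50,42,8,cs)
p=(.5596,-.1155)
c=ov('s2','scene',178,205,50,42,8,[(*p,.120,.023,Rd),(*p,.164,.019,B)],.5)
sp=(.6555,.1516)
d=ov('s1','scene',330,195,50,42,8,[(*sp,0,.023,Rd),(*sp,.064,.019,B)],.5)
cv2.imwrite('pics/o1.png',np.vstack([np.hstack([a,b]),np.hstack([c,d])])[:600])
E
```

```text
(no output)
```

View pics/o1.png

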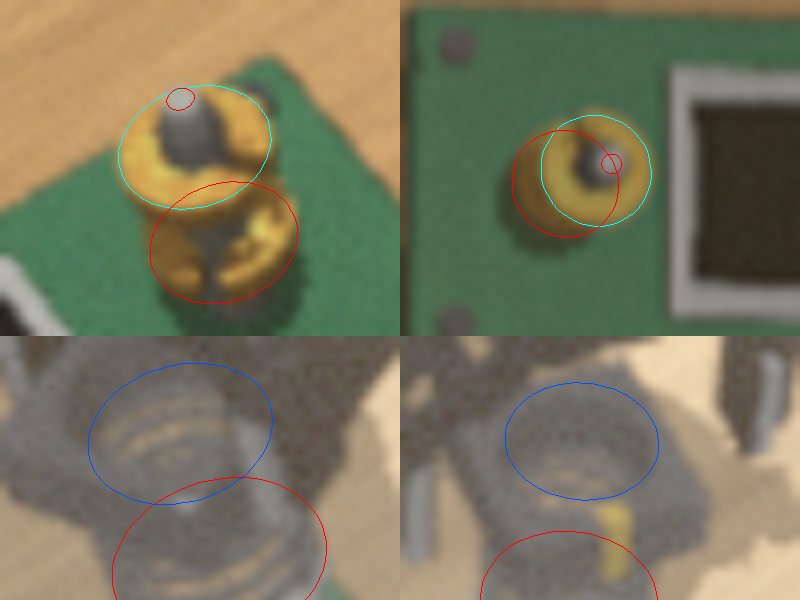

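The overlays show the post estimate (0.559, -0.1155) fitting the collars in both views. The upper notch is visible in the scene view at about (217,247). Next I check the held spring against its predicted place.

```bash
python3 - <<'E'
from ov import *
p=(.5596,-.1155)
args=('s2','scene',178,200,50,62,8)
def eq(c):
    l=cv2.cvtColor(c,cv2.COLOR_BGR2LAB); l[:,:,0]=cv2.createCLAHE(4,(3,3)).apply(l[:,:,0]); return cv2.cvtColor(l,cv2.COLOR_LAB2BGR)
a=eq(ov(*args,[])); q=[(*p,.120,.023,(0,0,255)),(*p,.120,.019,(0,0,255)),(*p,.184,.019,(255,255,0)),(.559,-.1155,.08,.017,(0,255,0))]
b=a.copy()
for (x,y,z,r_,col) in q:
    k=np.array([(proj('scene',[x+r_*np.cos(t),y+r_*np.sin(t),z])-[178,200]+.5)*8 for t in np.linspace(0,6.3,60)]); cv2.polylines(b,[k.astype(int)],True,col,1)
cv2.imwrite('pics/o2.png',np.hstack([a,b]))
E
```

```text
(no output)
```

View pics/o2.png

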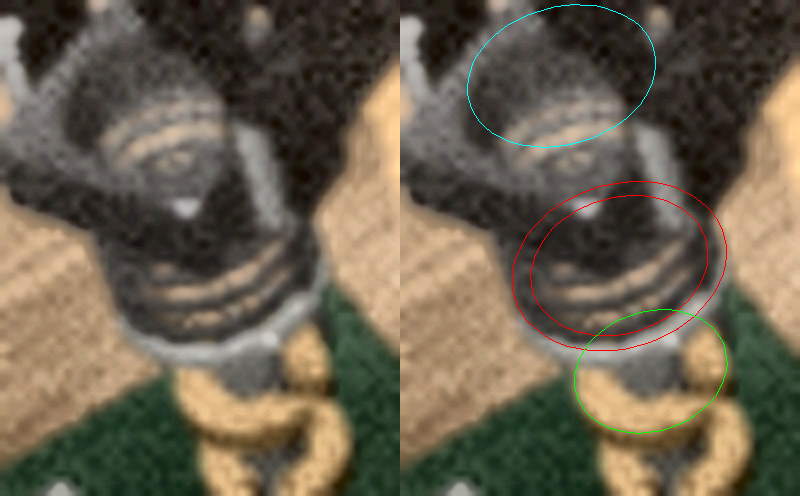

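```bash
python3 - <<'E'
from h import *
np.set_printoptions(precision=4,suppress=True)
print('top tip',atz('top',410.8,216.2,.098),'top col',atz('top',408.8,217.7,.08))
for d in(0,1,1.5): print(d,'scene tip',atz('scene',207.6,240.8-d,.098),'col',atz('scene',209.2,247.1-d,.08),'cap0',atz('scene',351.2,210.1-d,.064))
print('top cap0',atz('top',302.5,178,.064))
# orange mask fit per camera: silhouette IoU of the two collars+rod
from scipy.optimize import minimize
for n,f in(('scene','scene0'),('top','top0')):
    im=cv2.imread('pics/'+f+'_raw.png'); h=cv2.cvtColor(im,cv2.COLOR_BGR2HSV)
    c=proj(n,[.559,-.1155,.06]).astype(int); m=np.zeros(im.shape[:2],bool)
    sl=(slice(c[1]-22,c[1]+22),slice(c[0]-22,c[0]+22))
    m[sl]=((h[...,0]>12)&(h[...,0]<32)&(h[...,1]>110))[sl]
    if n=='scene': m[:, :]&=True
    def sil(x,y):
        o=np.zeros(im.shape[:2],np.uint8)
        for z0,z1 in((.072,.08),(.042,.05)):
            q=np.array([proj(n,[x+.017*np.cos(t),y+.017*np.sin(t),z]) for z in(z0,z1) for t in np.linspace(0,6.28,50)])
            cv2.fillConvexPoly(o,cv2.convexHull((q*16).round().astype(np.int32)),255,cv2.LINE_AA,4)
        return o/255.
    best=[]
    for x in np.arange(.550,.5681,.001):
        for y in np.arange(-.124,-.1079,.001):
            o=sil(x,y); best.append((np.minimum(o,m).sum()/np.maximum(o,m).sum(),x,y))
    best.sort(reverse=True); print(n,m.sum(),np.array(best[:4]))
E
```

```text
top tip [ 0.5585 -0.1151  0.098 ] top col [ 0.5569 -0.1149  0.08  ]
0 scene tip [ 0.5613 -0.1159  0.098 ] col [ 0.5618 -0.1166  0.08  ] cap0 [0.6588 0.1455 0.064 ]
1 scene tip [ 0.5595 -0.1147  0.098 ] col [ 0.5599 -0.1154  0.08  ] cap0 [0.6569 0.1473 0.064 ]
1.5 scene tip [ 0.5585 -0.1141  0.098 ] col [ 0.559  -0.1148  0.08  ] cap0 [0.656  0.1482 0.064 ]
top cap0 [0.6556 0.1455 0.064 ]Traceback (most recent call last):
  File "<stdin>", line 23, in <module>
  File "<stdin>", line 17, in sil
  File "h.py", line 13, in proj
    K,e,c=cal(n); q=rot(c).T@(np.array(P)-e); q=K@np.array([q[0],-q[1],-q[2]]); return q[:2]/q[2]
          ~~~^^^
  File "h.py", line 5, in cal
    c=imaging.get_calibration(n); return np.array(c["camera_matrix"]),np.array(c["eye"]),c
ValueError: time passes only in moves, steps and waits
```

>>> servo_tool:
  rot:
    - [0,0,0]
    - [0,0,0]
    - [0,0,0]
    - [0,0,0]
    - [0,0,0]
    - [0,0,0]
    - [0,0,0]
    - [0,0,0]
  travel:
    - [0.002,-0.0014,0]
    - [0.002,-0.0014,0.02]
    - [0.002,-0.0014,0.04]
    - [0.002,-0.0014,0.055]
    - [0.002,-0.0014,0.065]
    - [0.002,-0.0014,0.072]
    - [0.002,-0.0014,0.072]
    - [0.002,-0.0014,0.072]
  claw: [-0.5,-0.5,-0.5,-0.5,-0.5,-0.5,-0.5,-0.5]

```text
time: 9.95
ee_pos: [0.5584, -0.1151, 0.1179]
eef_rot: [0.537, 0.844, -0.0, 0.0]
wrist_force: [0.5, -0.1, -3.1]
opening: 0.0491
gripper_force: 56.1
```

```bash
python3 go.py .5585 -.1148 .1125; python3 - <<'E'
from ov import *
im=imaging.grab_frame('scene');cv2.imwrite('pics/s3_raw.png',im[:,:,::-1])
p=telemetry.sense()["ee_pos"]
def eq(c):
    l=cv2.cvtColor(c,cv2.COLOR_BGR2LAB); l[:,:,0]=cv2.createCLAHE(4,(3,3)).apply(l[:,:,0]); return cv2.cvtColor(l,cv2.COLOR_LAB2BGR)
cv2.imwrite('pics/o3.png',eq(ov('s3','scene',178,210,60,60,9,[])))
E
```

```text
9.95 [ 0.5584 -0.1151  0.1179] yx 115.06909157743983 yy 25.06909242141297 zdir [ 0.0002 -0.0001 -1.    ] 0.049119202646773656 56.11480991123244 [ 0.4681 -0.1478 -3.0817] [ 0.0179  0.0056 -0.0326] j [-0.2388  0.4983  0.4986  1.863  -0.3072  0.8564  0.8496]
shares [0.0004 0.0003 0.0109]
```

View pics/o3.png

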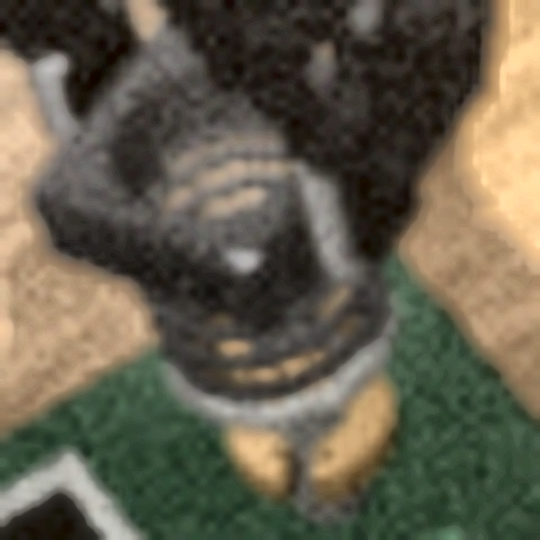

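The crop shows the ring centred over the post, with the lower notch visible below it. I'm lowering lightly onto the upper collar.

>>> servo_tool:
  rot:
    - [0,0,0]
    - [0,0,0]
    - [0,0,0]
    - [0,0,0]
    - [0,0,0]
    - [0,0,0]
    - [0,0,0]
    - [0,0,0]
  travel:
    - [0,0,0.002]
    - [0,0,0.004]
    - [0,0,0.006]
    - [0,0,0.008]
    - [0,0,0.009]
    - [0,0,0.009]
    - [0,0,0.009]
    - [0,0,0.009]
  claw: [-0.5,-0.5,-0.5,-0.5,-0.5,-0.5,-0.5,-0.5]

```text
time: 10.8
ee_pos: [0.5585, -0.115, 0.1134]
eef_rot: [0.537, 0.844, 0.0, 0.0]
wrist_force: [-0.1, 1.0, 1.9]
opening: 0.0488
gripper_force: 56.7
```

```bash
python3 go.py
```

```text
10.8 [ 0.5585 -0.115   0.1134] yx 115.0717336940345 yy 25.071736247027577 zdir [ 0.0003 -0.0001 -1.    ] 0.04878699356774085 56.69964996166527 [-0.1437  1.0042  1.8881] [ 0.2602 -0.031   0.0444] j [-0.2362  0.5046  0.4953  1.8657 -0.3115  0.8478  0.853 ]
```

```bash
python3 - <<'E'
from h import *
P=np.array([.5585,-.1150])
def ang(u,v,z):
    q=atz('scene',u-.5,v-.5-1.2,z)[:2]-P; print((u,v,z),np.hypot(*q),np.degrees(np.arctan2(q[1],q[0])))
for x,y in((235,150),(250,155),(262,158),(255,150),(255,162)): ang(185+x/8,228+y/8,.08)
for x,y,z in((295,450,.05),(303,465,.05),(295,485,.042),(300,480,.046),(300,490,.042),(305,470,.046)): ang(178+x/9,210+y/9,z)
E
```

```text
(214.375, 246.75, 0.08) 0.008788310851618415 55.28539381566089
(216.25, 247.375, 0.08) 0.012335691750031701 46.978984883803165
(217.75, 247.75, 0.08) 0.015210187917644455 44.190480257047746
(216.875, 246.75, 0.08) 0.01329034045672006 53.05153255332598
(216.875, 248.25, 0.08) 0.013938930079338618 39.22150790574418
(210.77777777777777, 260.0, 0.05) 0.0075230162814857 -54.633716790130805
(211.66666666666666, 261.6666666666667, 0.05) 0.010987448519818073 -38.7833458662875
(210.77777777777777, 263.8888888888889, 0.042) 0.010838793779685251 -55.3741619438304
(211.33333333333334, 263.3333333333333, 0.046) 0.011971777025895358 -44.542794359677536
(211.33333333333334, 264.44444444444446, 0.042) 0.011816463706986084 -48.16890990171913
(211.88888888888889, 262.22222222222223, 0.046) 0.009517019161871006 -41.51822706841199
```

>>> servo_tool:
  rot:
    - [0,0,-0.03]
    - [0,0,-0.06]
    - [0,0,-0.09]
    - [0,0,-0.12]
    - [0,0,-0.15]
    - [0,0,-0.17]
    - [0,0,-0.17]
    - [0,0,-0.17]
  travel:
    - [0,0,0]
    - [0,0,0]
    - [0,0,0]
    - [0,0,0]
    - [0,0,0]
    - [0,0,0]
    - [0,0,0]
    - [0,0,0]
  claw: [-0.5,-0.5,-0.5,-0.5,-0.5,-0.5,-0.5,-0.5]

```text
time: 11.6
ee_pos: [0.5582, -0.115, 0.1133]
eef_rot: [0.479, 0.878, -0.0, -0.0]
wrist_force: [-1.6, 1.2, -3.8]
opening: 0.049
gripper_force: 59.0
```

```bash
python3 go.py
```

```text
11.6 [ 0.5582 -0.115   0.1133] yx 122.70584188998613 yy 32.70584275931693 zdir [-0.0002 -0.0001 -1.    ] 0.04900287899747255 59.02307554380968 [-1.5961  1.1987 -3.7506] [0.0535 0.2026 0.057 ] j [-0.212   0.4987  0.4632  1.8652 -0.2897  0.8445  0.9678]
```

Force has dropped back to free weight, so the tail found the upper notch at about 32°. I'm lowering gently.

>>> servo_tool:
  rot:
    - [0,0,0]
    - [0,0,0]
    - [0,0,0]
    - [0,0,0]
    - [0,0,0]
    - [0,0,0]
    - [0,0,0]
    - [0,0,0]
  travel:
    - [0,0,0.001]
    - [0,0,0.002]
    - [0,0,0.003]
    - [0,0,0.004]
    - [0,0,0.005]
    - [0,0,0.006]
    - [0,0,0.006]
    - [0,0,0.006]
  claw: [-0.5,-0.5,-0.5,-0.5,-0.5,-0.5,-0.5,-0.5]

```text
time: 12.4
ee_pos: [0.5583, -0.115, 0.1103]
eef_rot: [0.479, 0.878, -0.0, -0.0]
wrist_force: [-1.0, 0.4, -3.8]
opening: 0.0487
gripper_force: 59.1
```

```bash
python3 go.py
```

```text
12.4 [ 0.5583 -0.115   0.1103] yx 122.72407363022718 yy 32.72407371349609 zdir [-0.0001 -0.0001 -1.    ] 0.0487369860449775 59.07836646074429 [-0.9669  0.4367 -3.8374] [0.1496 0.3347 0.0101] j [-0.2104  0.503   0.4612  1.8668 -0.2924  0.8387  0.97  ]
```

>>> servo_tool:
  rot:
    - [0,0,0]
    - [0,0,0]
    - [0,0,0]
    - [0,0,0]
    - [0,0,0]
    - [0,0,0]
    - [0,0,0]
    - [0,0,0]
  travel:
    - [0,0,0.004]
    - [0,0,0.008]
    - [0,0,0.012]
    - [0,0,0.016]
    - [0,0,0.02]
    - [0,0,0.024]
    - [0,0,0.028]
    - [0,0,0.032]
  claw: [-0.5,-0.5,-0.5,-0.5,-0.5,-0.5,-0.5,-0.5]

```text
time: 13.2
ee_pos: [0.5584, -0.115, 0.0941]
eef_rot: [0.479, 0.878, -0.0, 0.0]
wrist_force: [-0.6, 0.8, -3.6]
opening: 0.0491
gripper_force: 59.0
```

```bash
python3 go.py
```

```text
13.2 [ 0.5584 -0.115   0.0941] yx 122.72165989956235 yy 32.72165975699208 zdir [ 0.0001 -0.0001 -1.    ] 0.049148389953330957 58.997995276004076 [-0.6076  0.7511 -3.6306] [ 0.0558  0.1329 -0.0503] j [-0.201   0.5264  0.4502  1.875  -0.307   0.8083  0.9814]
```

>>> servo_tool:
  rot:
    - [0,0,0.12]
    - [0,0,0.26]
    - [0,0,0.4]
    - [0,0,0.54]
    - [0,0,0.68]
    - [0,0,0.82]
    - [0,0,0.95]
    - [0,0,1]
  travel:
    - [0,0,0]
    - [0,0,0]
    - [0,0,0]
    - [0,0,0]
    - [0,0,0]
    - [0,0,0]
    - [0,0,0]
    - [0,0,0]
  claw: [-0.5,-0.5,-0.5,-0.5,-0.5,-0.5,-0.5,-0.5]

```text
time: 14.0
ee_pos: [0.5582, -0.1146, 0.0941]
eef_rot: [0.78, 0.626, -0.0, -0.0]
wrist_force: [-0.8, 1.8, -3.4]
opening: 0.0493
gripper_force: 59.0
```

>>> servo_tool:
  rot:
    - [0,0,0.06]
    - [0,0,0.13]
    - [0,0,0.13]
    - [0,0,0.13]
    - [0,0,0.13]
    - [0,0,0.13]
    - [0,0,0.13]
    - [0,0,0.13]
  travel:
    - [0,0,0]
    - [0,0,0]
    - [0,0,0.008]
    - [0,0,0.015]
    - [0,0,0.019]
    - [0,0,0.023]
    - [0,0,0.023]
    - [0,0,0.023]
  claw: [-0.5,-0.5,-0.5,-0.5,-0.5,-0.5,-0.5,-0.5]

```text
time: 14.8
ee_pos: [0.5587, -0.1147, 0.0829]
eef_rot: [0.809, 0.587, 0.0, 0.0]
wrist_force: [2.5, 4.7, -0.3]
opening: 0.049
gripper_force: 59.6
```

```bash
python3 go.py
```

```text
14.8 [ 0.5587 -0.1147  0.0829] yx 71.90814274404656 yy -18.091867472204257 zdir [ 0.0005  0.0002 -1.    ] 0.04902102367899119 59.6159184188582 [ 2.4875  4.6975 -0.2948] [ 1.1247 -0.4337 -0.0286] j [-0.3503  0.5961  0.655   1.8849 -0.4853  0.8239  0.2441]
```

>>> servo_tool:
  rot:
    - [0,0,0]
    - [0,0,0]
    - [0,0,0.03]
    - [0,0,0.06]
    - [0,0,0.09]
    - [0,0,0.12]
    - [0,0,0.12]
    - [0,0,0.12]
  travel:
    - [0.0015,0.0003,0]
    - [0.003,0.0005,0]
    - [0.003,0.0005,0]
    - [0.003,0.0005,0]
    - [0.003,0.0005,0]
    - [0.003,0.0005,0]
    - [0.003,0.0005,0]
    - [0.003,0.0005,0]
  claw: [-0.5,-0.5,-0.5,-0.5,-0.5,-0.5,-0.5,-0.5]

```text
time: 15.6
ee_pos: [0.5593, -0.1135, 0.0829]
eef_rot: [0.836, 0.548, 0.0, 0.0]
wrist_force: [1.7, 2.0, 1.5]
opening: 0.0489
gripper_force: 59.8
```

```bash
python3 go.py
```

```text
15.6 [ 0.5593 -0.1135  0.0829] yx 66.49808341320241 yy -23.50191702032257 zdir [ 0.0003 -0.0001 -1.    ] 0.04892266975299301 59.75215957732871 [1.6916 1.9617 1.5144] [ 0.5738 -0.5394  0.0964] j [-0.369   0.6043  0.6784  1.8845 -0.5043  0.8299  0.1629]
```

>>> servo_tool:
  rot:
    - [0,0,0.02]
    - [0,0,0.04]
    - [0,0,0.06]
    - [0,0,0.08]
    - [0,0,0.1]
    - [0,0,0.12]
    - [0,0,0.12]
    - [0,0,0.12]
  travel:
    - [0.0012,0.0004,0]
    - [0.0012,0.0004,0]
    - [0.0012,0.0004,0]
    - [0.0012,0.0004,0]
    - [0.0012,0.0004,0]
    - [0.0012,0.0004,0]
    - [0.0012,0.0004,0]
    - [0.0012,0.0004,0]
  claw: [-0.5,-0.5,-0.5,-0.5,-0.5,-0.5,-0.5,-0.5]

```text
time: 16.4
ee_pos: [0.5595, -0.1132, 0.0828]
eef_rot: [0.861, 0.508, -0.0, 0.0]
wrist_force: [3.0, 2.5, 1.8]
opening: 0.0489
gripper_force: 59.8
```

```bash
python3 go.py
```

```text
16.4 [ 0.5595 -0.1132  0.0828] yx 61.08510831922557 yy -28.914891306313663 zdir [ 0.     -0.0001 -1.    ] 0.04887209417037615 59.76891509955749 [2.9721 2.5237 1.7841] [ 0.6789 -0.6339  0.054 ] j [-0.3855  0.6126  0.7014  1.8843 -0.5235  0.8362  0.0836]
```

>>> servo_tool:
  rot:
    - [0,0,0.02]
    - [0,0,0.04]
    - [0,0,0.06]
    - [0,0,0.08]
    - [0,0,0.1]
    - [0,0,0.12]
    - [0,0,0.12]
    - [0,0,0.12]
  travel:
    - [0.0015,0.0008,0]
    - [0.0015,0.0008,0]
    - [0.0015,0.0008,0]
    - [0.0015,0.0008,0]
    - [0.0015,0.0008,0]
    - [0.0015,0.0008,0]
    - [0.0015,0.0008,0]
    - [0.0015,0.0008,0]
  claw: [-0.5,-0.5,-0.5,-0.5,-0.5,-0.5,-0.5,-0.5]

```text
time: 17.2
ee_pos: [0.5602, -0.1128, 0.0828]
eef_rot: [0.884, 0.467, -0.0, 0.0]
wrist_force: [0.6, 4.0, 1.7]
opening: 0.0493
gripper_force: 59.7
```

```bash
python3 go.py
```

```text
17.2 [ 0.5602 -0.1128  0.0828] yx 55.67956453408608 yy -34.32043424451017 zdir [ 0.     -0.0002 -1.    ] 0.04928748879495193 59.71407554810867 [0.6389 3.9588 1.6668] [ 0.7113 -0.3878  0.0223] j [-0.4017  0.6218  0.7242  1.8833 -0.5428  0.8431  0.0042]
```

>>> servo_tool:
  rot:
    - [0,0,0.02]
    - [0,0,0.04]
    - [0,0,0.06]
    - [0,0,0.08]
    - [0,0,0.1]
    - [0,0,0.12]
    - [0,0,0.12]
    - [0,0,0.12]
  travel:
    - [0,0,0]
    - [0,0,0]
    - [0,0,0]
    - [0,0,0]
    - [0,0,0]
    - [0,0,0]
    - [0,0,0]
    - [0,0,0]
  claw: [-0.5,-0.5,-0.5,-0.5,-0.5,-0.5,-0.5,-0.5]

```text
time: 18.0
ee_pos: [0.5601, -0.1127, 0.0828]
eef_rot: [0.905, 0.425, -0.0, 0.0]
wrist_force: [0.5, 0.2, -3.7]
opening: 0.0487
gripper_force: 61.4
```

```bash
python3 go.py
```

```text
18.0 [ 0.5601 -0.1127  0.0828] yx 50.282271468731196 yy -39.717728495187 zdir [-0.0001 -0.0001 -1.    ] 0.04874548747617291 61.43130026059225 [ 0.5281  0.201  -3.6966] [-0.0454 -0.0205  0.0425] j [-0.4172  0.6304  0.7469  1.8838 -0.5622  0.8497 -0.0741]
```

The tail is in the lower notch at about -40°. I'm lowering towards the base.

>>> servo_tool:
  rot:
    - [0,0,0]
    - [0,0,0]
    - [0,0,0]
    - [0,0,0]
    - [0,0,0]
    - [0,0,0]
    - [0,0,0]
    - [0,0,0]
  travel:
    - [0,0,0.002]
    - [0,0,0.004]
    - [0,0,0.006]
    - [0,0,0.008]
    - [0,0,0.01]
    - [0,0,0.01]
    - [0,0,0.01]
    - [0,0,0.01]
  claw: [-0.5,-0.5,-0.5,-0.5,-0.5,-0.5,-0.5,-0.5]

```text
time: 18.8
ee_pos: [0.5602, -0.1127, 0.0779]
eef_rot: [0.905, 0.425, 0.0, 0.0]
wrist_force: [-0.1, -0.7, -2.7]
opening: 0.0491
gripper_force: 61.4
```

```bash
python3 go.py
```

```text
18.8 [ 0.5602 -0.1127  0.0779] yx 50.27064696773926 yy -39.72935283569431 zdir [ 0.     -0.0001 -1.    ] 0.049099120282283484 61.430723040830344 [-0.1049 -0.6996 -2.7142] [-0.0157  0.0007  0.0128] j [-0.4126  0.6372  0.7408  1.8858 -0.5687  0.8413 -0.0694]
```

>>> servo_tool:
  rot:
    - [0,0,0]
    - [0,0,0]
    - [0,0,0]
    - [0,0,0]
    - [0,0,0]
    - [0,0,0]
    - [0,0,0]
    - [0,0,0]
  travel:
    - [0,0,0.006]
    - [0,0,0.012]
    - [0,0,0.018]
    - [0,0,0.024]
    - [0,0,0.03]
    - [0,0,0.036]
    - [0,0,0.042]
    - [0,0,0.042]
  claw: [-0.5,-0.5,-0.5,-0.5,-0.5,-0.5,-0.5,-0.5]

```text
time: 19.6
ee_pos: [0.5602, -0.1128, 0.0567]
eef_rot: [0.905, 0.425, -0.0, 0.0]
wrist_force: [0.2, 0.8, 1.7]
opening: 0.049
gripper_force: 61.9
```

```bash
python3 go.py
```

```text
19.6 [ 0.5602 -0.1128  0.0567] yx 50.27200438461085 yy -39.72799526264984 zdir [ 0.     -0.0001 -1.    ] 0.04899797006902733 61.85621204087511 [0.1846 0.8381 1.744 ] [ 0.2013  0.2395 -0.0163] j [-0.3928  0.6671  0.7144  1.8931 -0.5964  0.8061 -0.0489]
```

Contact force matches the earlier contacts, and the image also put the foot about 3 mm lower than assumed. That fits the foot being on the base. I'm releasing and checking.

>>> servo_tool:
  rot:
    - [0,0,0]
    - [0,0,0]
    - [0,0,0]
    - [0,0,0]
    - [0,0,0]
    - [0,0,0]
    - [0,0,0]
    - [0,0,0]
  travel:
    - [0,0,0]
    - [0,0,0]
    - [0,0,0]
    - [0,0,0]
    - [0,0,0]
    - [0,0,0]
    - [0,0,0]
    - [0,0,0]
  claw: [0.2,0.4,0.7,1,1,1,1,1]

```text
time: 20.4
ee_pos: [0.5602, -0.1127, 0.0568]
eef_rot: [0.905, 0.425, -0.0, 0.0]
wrist_force: [-0.5, -0.7, -0.3]
opening: 0.0856
gripper_force: 0.0
```

>>> servo_tool:
  rot:
    - [0,0,0]
    - [0,0,0]
    - [0,0,0]
    - [0,0,0]
    - [0,0,0]
    - [0,0,0]
    - [0,0,0]
    - [0,0,0]
  travel:
    - [0,0,-0.04]
    - [0,0,-0.1]
    - [0,0,-0.2]
    - [0,0,-0.3]
    - [0,0,-0.4]
    - [-0.0,-0.08,-0.4]
    - [0,-0.18,-0.4]
    - [0,-0.28,-0.4]
  claw: [1,1,1,1,1,1,1,1]

```text
time: 21.2
ee_pos: [0.4584, -0.0283, 0.2568]
eef_rot: [0.906, 0.424, -0.0, 0.0]
wrist_force: [0.5, -0.6, 1.6]
opening: 0.0851
gripper_force: 0.0
```

```bash
python3 go.py; python3 - <<'E'
from ov import *
for n in('scene','top'):
    im=imaging.grab_frame(n);cv2.imwrite('pics/f%s_raw.png'%n,im[:,:,::-1])
p=(.559,-.1146)
cs=[(*p,.084,.019,(255,255,0)),(*p,.02,.023,(0,0,255))]
a=ov('fscene','scene',105,215,100+20,75,6.6,cs);a=cv2.resize(a,(800,500)) if 0 else a
a=ov('fscene','scene',180,222,60,50,6.6,[]);b=ov('fscene','scene',180,222,60,50,6.6,cs)
c=ov('ftop','top',380,190,100,50,4,[]);d=ov('fscene','scene',105,230,100,50,4,[])
h=min(a.shape[1]*2,800)
o=np.zeros((a.shape[0]+200,800,3),np.uint8);o[:a.shape[0],:a.shape[1]]=a;o[:a.shape[0],a.shape[1]:2*a.shape[1]]=b;o[a.shape[0]:,:400]=c;o[a.shape[0]:,400:]=d
cv2.imwrite('pics/o4.png',o)
E
```

```text
21.2 [ 0.4584 -0.0283  0.2568] yx 50.21754703693434 yy -39.78245180286784 zdir [-0.0005 -0.0006 -1.    ] 0.08509301761009429 0.0 [ 0.4938 -0.5911  1.5735] [ 0.0052  0.0011 -0.0026] j [-0.9262  0.1289  1.004   2.001  -0.1228  1.0747 -0.5615]
```

View pics/o4.png

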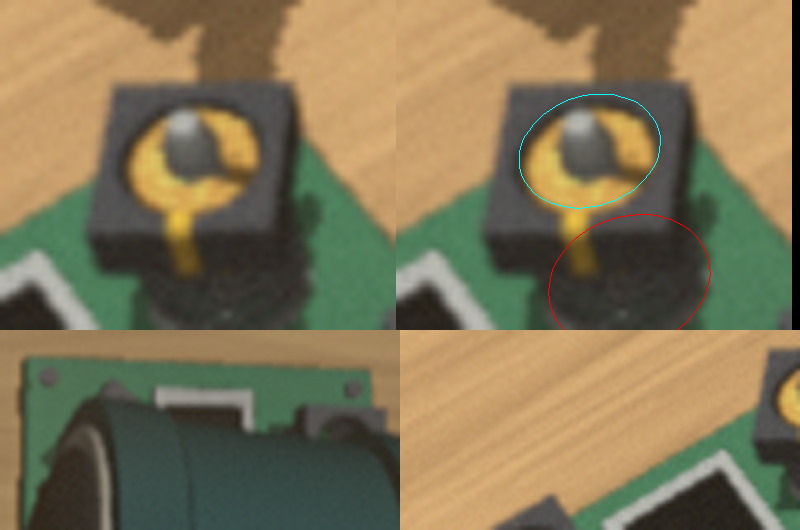

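The view shows the cap upright and level with its 38 mm hole at the predicted 84 mm height (centre at about (209,246)), the tip through it, and the gripper clear. The spring is home.

```bash
python3 -c "
from workcell import ticket; print(ticket.job_done())"
```

```text
the job is handed in; nothing more can be done
None
```

The spring is over the bare left post, cap up, with its tail through both collar notches and its foot down on the base; I let go of it and handed the job in at about 21 s, with the gripper clear and no move made near the bottle, paperweight or brush rest (not re-measured afterwards).

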